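# Gauge two drill-guide blocks and reject the tight one

## Robot

A 6-joint arm with a two-finger parallel gripper is mounted at the origin on a cart in front of the work surface, level with it; the furniture and walls round the work are solid. World frame = base frame: x ahead of the robot, y to its left, z up, the work surface at z = 0. Lengths are in m, angles in rad, forces in N, time in s.
With the tool pointing down it reaches from about 0.25 to 0.85 m from the base axis. Payload 12.5 kg.
Tool frame: the origin (TCP) lies at the very end of the fingers, on their centre line; the grasp point (between the pads) lies 19 mm behind it; z points along the fingers, y is the line along which they close (so a half turn about z gives the same grasp; the last joint's range is limited). The gripper opens to 93 mm and grips with 3 to 60 N. Pads are 15 mm wide; open, the fingers measure 128 mm over their backs; the gripper's body (75 mm by 188 mm) begins 65 mm behind the grasp point.
Start: joints at [1.057, 0.351, 1.652, -0, 1.139, -0.085], TCP at [0.229, 0.5, 0.219] pointing down, gripper open.
Joint ranges: [-2.75, 2.75], [-0.79, 2.1], [0.01, 2.65], [-1.57, 4.71], [0.07, 3.14], [-2.87, 2.87]. Speed limits (rad/s): [2.22, 2.22, 2.79, 3.14, 3.14, 3.14].

## Interface

Orientations are given as a 3x3 rotation matrix whose columns are the frame's x, y, z axes.
In Python, from station import arm gives the robot as it stands. The module is installed in compiled form; this text tells all that it offers.
- The arm moves only by the tool send_rows, never from a script. Its argument "deltas" is a list of rows, each a list of 3 entries, a list of its own where there are three numbers: the gripper command: -1 is shut, 1 is fully open, values between are in proportion, then the shift along the tool's x, y, z in units of 0.2 m (1.0 is 0.2 m), then the turn, a rotation vector about the tool's x, y, z in units of 45 degrees (1.0 is 45 degrees). In form: [[jaw, [dx, dy, dz], [rx, ry, rz]], ...]. A call has exactly 5 rows; each row is the pose to reach, as a shift and turn from the pose commanded when the call began, along the tool's axes at that moment; what a row does not reach only later rows make up. A row lasts 1/12 s, in which the tool goes at most 41.7 mm and 7.16 degrees, less where a joint would pass 70% of its speed; a pose out of reach is approached as far as the arm can. A call with a number of a shift or a turn outside -1 to 1 is refused whole. A call with a gripper value outside its range is refused whole. The fingers move at their own pace and stop on an object; "force" is the grip in N (left out, the last holds). Time passes only in rows, so rows that repeat a pose let the fingers close, or fill a call up. It gives the time, the measured TCP pose, the force, the opening and the grip force at its end, in the units of the state.
- arm.state(): the state, without advancing time (a new reading comes with each control period).
- arm.read_camera(name): name is "scene" or "top"; returns a dict with "pixels" (384x512x3 uint8, red, green, blue), "fovy" (degrees; the focal length in pixels is half the picture's height over the tangent of half this angle, whatever the lens; pixels are square), "cx", "cy" (the principal point, pixels), "k1" (the pictures are not rectified: a ray, as slopes to the right and down, at radius r is drawn at 1 + k1 r^2 times it, then the intrinsics apply), "rvec" (rotation vector, rad) and "tvec" (3), from world to camera coordinates, as OpenCV has them. Camera axes: x right, y down, z forward; pixel columns grow to the right and rows downward; lengths in m; the calibration is good to about 2 mm. A picture is of the moment at which its call begins. There is no depth.
- arm.close_job(): hands the job in; it is judged then, once.
The state is a dict: "clock": time; "joint_pos": joint angles; "joint_vel": joint speeds; "joint_efforts": joint torques, N m; "tcp_pos": TCP position; "tool_rot": TCP orientation; "contact_force": force on the tool from outside, world axes, zero at the start; "ft_torque": the same for the moment, N m; "gripper_width": finger opening in m; "finger_force": force on a finger pad.
Only numpy, scipy, OpenCV 4.12 (cv2) and the standard library are available. Lean on these libraries where they do the work, as an engineer would, in place of code of your own. Each camera call takes 0.05 s, during which the arm holds its last target. There are 200 camera calls.

## Task

One of the two drill-guide blocks on the steel slab was left too narrow inside, and only the go pin can tell which. Take the pin from its wooden stand and try it in both blocks, feeling for the bottom of its travel with a light, definite push and never forcing it (stay under 25 N), since nothing is rejected ungauged; then leave it standing fully home in the block it passes, collar down on the top and that block still on the slab. Lastly set the tight block down gently, flat and upright, in the aluminium tray, and disturb nothing else.

Things in the scene. Friction and masses are not known exactly. Their poses are not given: they have to be found in the camera images.
- gauge: steel go pin, in the stand at the start, 0.09 kg. Origin: centre of its lower tip, z up the pin. Nose 6 mm wide at the tip growing to 12 mm at 3.5 mm up; straight pin 12 mm wide to 34 mm; round collar 26 mm wide from 34 to 40 mm; dark square grip 18 x 18 mm (sides along its x and y) from 40 to 80 mm. Fully home, its tip is 6 mm above the block's underside.
- stand: wooden stand 64 x 64 x 40 mm, fixed, with a through hole 15 mm wide in the middle in which the pin hangs by its collar (tip 6 mm above the stand's underside, grip from 46 to 86 mm). Origin: centre of its underside.
- block_a: pale resin drill-guide block, 46 (own x) x 60 (own y) x 40 mm high, 0.25 to 0.4 kg, loose and upright on the slab. Origin: centre of its underside; the bore is on its z axis. The two blocks look alike: which one is tight is drawn afresh each time, whatever its name or place. 
- block_b: the other guide block, same shape, size and frame as block_a.
- block_a_mouth (a point): centre of block_a's mouth, on its top, 40 mm above the underside: a round hole 18 mm wide through the 8 mm top plate. Below it a steel sleeve floats captive, up to 2.3 mm off centre any way (not measured); its rim is 31.6 mm above the block's underside, its bore 13.5 mm wide at the rim in both blocks. It slides aside when the pin's tapered nose leans on its rim.
- block_b_mouth (a point): the same for block_b. In the good block the bore is 13.5 mm wide right down: the collar seats on the top. In the tight one it narrows to 10 mm at 22 mm above the block's underside: the pin stops solid, collar 12 to 18 mm above the top. If it stops with the collar 22 mm or more above the top it has only caught on the sleeve's rim or the mouth: shift a little, try again.
- slab: steel slab 140 (x) x 340 (y) x 12 mm, fixed on the bench, both blocks stand on it. Origin: centre of its underside, so its top is 12 mm above it. Its y axis runs from block to block.
- tray: low aluminium tray for rejects, fixed, 170 (x) x 150 (y) mm outside, walls 3 mm thick, rim 14 mm above its underside, floor 3 mm thick. Origin: centre of its underside.
- polish_wheel: bystander: loose pink rubber wheel 28 mm wide, 7 mm high, lying on the slab between the blocks; origin at the centre of its underside. Leave it alone.
- glue_bottle: bystander: white glue bottle 36 mm wide, 110 mm tall, standing behind the slab; origin at the centre of its underside. Leave it alone.
Things that resemble listed ones, but are neither listed nor needed, are in the scene too. Leave any turquoise or yellow look-alike of the block_b alone.

How it is judged:
On the way, in this order (a step that is already met when the one before it is completed fails the run):
1. The go pin rests on the step in the tight block and is pressed on it lightly (block and push together over 4.5 N on the slab), both blocks standing on the slab (z of block_a in the frame of slab between 0.009 and 0.015 m and angle between each of block_a, block_b's own z axis and vertical below 0.06 rad and x of block_a in the frame of slab between -0.07 and 0.07 m and y of block_a in the frame of slab between -0.17 and 0.17 m and z of block_b in the frame of slab between 0.009 and 0.015 m and x of block_b in the frame of slab between -0.07 and 0.07 m and y of block_b in the frame of slab between -0.17 and 0.17 m and ((z of gauge in the frame of block_a between 0.0155 and 0.025 m and horizontal distance between gauge and block_a below 0.008 m and contact force between block_a and slab above 4.5 N) or (z of gauge in the frame of block_b between 0.0155 and 0.025 m and horizontal distance between gauge and block_b below 0.008 m and contact force between block_b and slab above 4.5 N)) and linear speed of gauge below 0.005 m/s), for 0.05 s.
2. After that, the go pin is fully home in one block while both blocks still stand on the slab (z of block_a in the frame of slab between 0.009 and 0.015 m and angle between each of block_a, block_b's own z axis and vertical below 0.06 rad and x of block_a in the frame of slab between -0.07 and 0.07 m and y of block_a in the frame of slab between -0.17 and 0.17 m and z of block_b in the frame of slab between 0.009 and 0.015 m and x of block_b in the frame of slab between -0.07 and 0.07 m and y of block_b in the frame of slab between -0.17 and 0.17 m and ((z of gauge in the frame of block_a between 0.002 and 0.009 m and horizontal distance between gauge and block_a below 0.008 m and angle between the z axis of gauge and the z axis of block_a, either way round below 0.12 rad) or (z of gauge in the frame of block_b between 0.002 and 0.009 m and horizontal distance between gauge and block_b below 0.008 m and angle between the z axis of gauge and the z axis of block_b, either way round below 0.12 rad))), for 0.2 s.
At the end, for the whole second after the job is handed in: The go pin has been tried in the tight block and then stands fully home (collar within 3 mm of the top, upright in the bore, at rest) in the block it passes, that block flat on the slab; the other block lies at rest, upright within 0.06 rad and flat on the floor inside the tray (((z of gauge in the frame of block_a between 0.002 and 0.009 m and horizontal distance between gauge and block_a below 0.008 m and angle between the z axis of gauge and the z axis of block_a, either way round below 0.12 rad and z of block_a in the frame of slab between 0.009 and 0.015 m and angle between each of block_a, block_b's own z axis and vertical below 0.06 rad and x of block_a in the frame of slab between -0.07 and 0.07 m and y of block_a in the frame of slab between -0.17 and 0.17 m and z of block_b in the frame of tray between 0 and 0.006 m and x of block_b in the frame of tray between -0.07 and 0.07 m and y of block_b in the frame of tray between -0.06 and 0.06 m and linear speed of each of block_b, gauge below 0.01 m/s) or (z of gauge in the frame of block_b between 0.002 and 0.009 m and horizontal distance between gauge and block_b below 0.008 m and angle between the z axis of gauge and the z axis of block_b, either way round below 0.12 rad and z of block_b in the frame of slab between 0.009 and 0.015 m and angle between each of block_b, block_a's own z axis and vertical below 0.06 rad and x of block_b in the frame of slab between -0.07 and 0.07 m and y of block_b in the frame of slab between -0.17 and 0.17 m and z of block_a in the frame of tray between 0 and 0.006 m and x of block_a in the frame of tray between -0.07 and 0.07 m and y of block_a in the frame of tray between -0.06 and 0.06 m and linear speed of each of block_a, gauge below 0.01 m/s))); the robot touches nothing.
It fails at once if The gauge or gripper presses a guide block down on the slab with more than 30 N (its own weight is about 4 N of that) (contact force between any of block_a, block_b and slab above 30 N).
It fails at once if A guide block is dropped or struck down on the tray (over 80 N at contact) (contact force between any of block_a, block_b and tray above 80 N).
It fails at once if The polishing wheel or the glue bottle is moved more than 30 mm (distance of any of polish_wheel, glue_bottle from where it was at the start of the episode above 0.03 m).
It also fails if it takes over 72 s, if anything falls off the work surface, if the arm or the gripper's body presses on something with over 40 N, if the wrist force passes 120 N, or if a joint passes its speed limit or range.

## Working session

There is one attempt and no reset: what is moved stays moved. The work goes in short steps, Python scripts to look and compute and a tool call to move; the robot and the scene stay as the last step left them, time stands still between calls to the robot, and variables do not carry over. Pictures are saved under pics/ and viewed, at most 10 in all, crops included, and the job is handed in when it is done.

Besides the shell and the picture viewer there is one more tool, called by a JSON object that holds its "method" and its "body", one argument or row to a line. send_rows: Moves the arm, as the interface text tells. Its arguments: {"type":"object","properties":{"deltas":{"type":"array"},"force":{"type":"number"}},"required":["deltas"]}

```bash
mkdir -p pics
cat > h.py <<'E'
import numpy as np, cv2
from station import arm
def cam(n):
    c=arm.read_camera(n); p=c["pixels"]; f=p.shape[0]/2/np.tan(np.radians(c["fovy"])/2)
    c["K"]=np.array([[f,0,c["cx"]],[0,f,c["cy"]],[0,0,1]]); c["D"]=np.array([c["k1"],0,0,0,0.])
    c["R"]=cv2.Rodrigues(np.array(c["rvec"],float))[0]; c["t"]=np.array(c["tvec"],float).ravel()
    c["bgr"]=np.ascontiguousarray(p[:,:,::-1]); return c
def ray(c,uv,z):
    u=cv2.undistortPoints(np.array(uv,float).reshape(-1,1,2),c["K"],c["D"]).reshape(-1,2)
    d=np.c_[u,np.ones(len(u))]@c["R"]; o=-c["R"].T@c["t"]
    return o+d*((z-o[2])/d[:,2])[:,None]
def proj(c,P):
    return cv2.projectPoints(np.array(P,float).reshape(-1,3),np.array(c["rvec"],float),c["t"],c["K"],c["D"])[0].reshape(-1,2)
E
python3 - <<'E'
from h import *
for n in("scene","top"):
    c=cam(n); cv2.imwrite(f"pics/{n}0.png",c["bgr"]); print(n,c["fovy"],-c["R"].T@c["t"],c["R"][2],c["k1"])
    np.save(f"{n}0.npy",c,allow_pickle=True)
print(arm.state())
E
```

```text
scene 48.1167672453541 [-0.35510486 -0.43326391  0.78657719] [ 0.71997351  0.37009364 -0.58708504] -0.050332164149686505
top 43.01596620076538 [0.31222295 0.04333948 1.62885638] [ 0.14996857 -0.00879619 -0.98865163] -0.0024636413825036645
{'clock': 0.1, 'joint_pos': array([ 1.05742627e+00,  3.51181228e-01,  1.65234282e+00, -3.23134842e-05,
        1.13909604e+00, -8.46050232e-02]), 'joint_vel': array([-0.00127442, -0.00093796, -0.00164227, -0.00171113,  0.00052144,
        0.0012782 ]), 'joint_efforts': array([ 4.85063083e-04, -4.98029351e+01, -2.85705775e+01,  7.00604799e-02,
        2.39100563e-02, -9.57340694e-05]), 'tcp_pos': array([0.22849898, 0.4999556 , 0.21816244]), 'tool_rot': array([[-9.09485492e-01,  4.15735385e-01, -4.79022824e-04],
       [ 4.15735657e-01,  9.09485039e-01, -9.09404891e-04],
       [ 5.75922989e-05, -1.02623742e-03, -9.99999472e-01]]), 'contact_force': array([ 0.78539954,  0.72265299, -0.90879545]), 'ft_torque': array([ 0.00945534, -0.00986856,  0.03118854]), 'finger_force': 0.0, 'gripper_width': 0.09295083920041555}
```

View pics/top0.png

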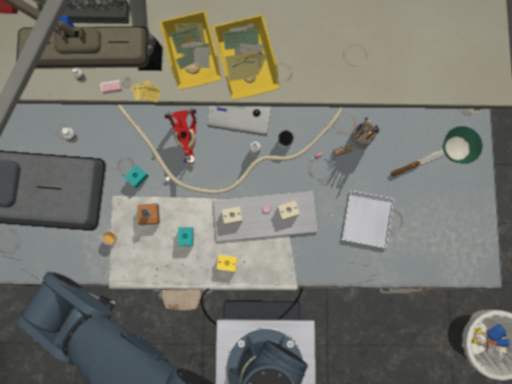

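View pics/scene0.png

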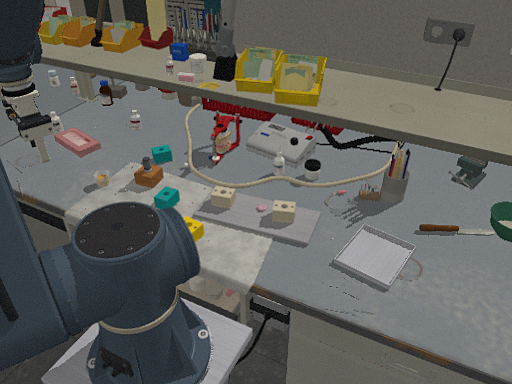

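The top view shows the stand with its dark grip at (148,214), two pale blocks at (232,215) and (289,210), the wheel at (266,209) and the tray at (368,220). The glue bottle is at about (255,147). Turquoise look-alikes are at (136,176) and (186,236), a yellow one at (227,264). Only the two pale blocks on the slab fit block_a and block_b. The scene view agrees, with blocks at (223,197) and (284,211), the stand at (149,176) and the tray at (375,255).

```bash
cat > m.py <<'E'
from h import *
t=np.load("top0.npy",allow_pickle=True).item(); s=np.load("scene0.npy",allow_pickle=True).item()
def blob(c,box,lo,hi,name):
    x0,y0,x1,y1=box; im=c["bgr"][y0:y1,x0:x1]; m=cv2.inRange(cv2.cvtColor(im,cv2.COLOR_BGR2HSV),lo,hi)
    cs,_=cv2.findContours(m,cv2.RETR_EXTERNAL,cv2.CHAIN_APPROX_NONE); k=max(cs,key=cv2.contourArea)
    return k.reshape(-1,2)+[x0,y0]
def rect(c,k,z):
    P=ray(c,k,z)[:,:2].astype(np.float32); r=cv2.minAreaRect(P*1000); return np.round(r[0],1),np.round(r[1],1),round(r[2],1)
for n,box,lo,hi,z in [("blkL",(215,200,250,230),(12,25,150),(35,140,255),.052),("blkR",(270,195,305,225),(12,25,150),(35,140,255),.052),("stand",(130,200,165,228),(3,90,40),(20,255,255),.04),("tray",(335,185,400,255),(0,0,175),(180,40,255),.014),("slab",(205,185,325,250),(0,0,100),(180,30,175),.012)]:
    k=blob(t,box,np.array(lo),np.array(hi),n); print(n,rect(t,k,z),len(k))
T=cv2.resize(t["bgr"][190:250,130:310],None,fx=4.4,fy=4.4,interpolation=cv2.INTER_CUBIC)
S=cv2.resize(s["bgr"][150:225,130:310],None,fx=4.4,fy=4.4,interpolation=cv2.INTER_CUBIC)
cv2.imwrite("pics/crop1.png",np.vstack([T,S]))
# dark grip and bore pixels
for n,c,box in [("gripT",t,(138,203,160,224)),("boreLT",t,(222,206,244,224)),("boreRT",t,(279,201,300,219)),("gripS",s,(138,153,160,178)),("boreLS",s,(212,186,236,200)),("boreRS",s,(273,201,296,213))]:
    x0,y0,x1,y1=box; g=cv2.cvtColor(c["bgr"][y0:y1,x0:x1],cv2.COLOR_BGR2HSV); m=(g[...,2]<95)
    v,u=np.nonzero(m); 
    if len(u): print(n,len(u),u.mean()+x0,v.mean()+y0,(u.min()+x0,u.max()+x0,v.min()+y0,v.max()+y0))
E
python3 m.py
```

```text
blkL (array([491.3, 114.2]), array([47.9, 62.5]), 10.2) 62
blkR (array([509.5, -70.4]), array([48.6, 62.1]), 18.2) 58
stand (array([492.6, 388.5]), array([64.7, 65.9]), 4.7) 73
tray (array([ 479.2, -333.9]), array([139.5, 150.8]), 79.9) 167
slab (array([489.7,   5.1]), array([214.9, 400.6]), 0.5) 364
gripT 32 145.21875 212.71875 (np.int64(143), np.int64(148), np.int64(210), np.int64(215))
gripS 218 149.20642201834863 163.02293577981652 (np.int64(138), np.int64(159), np.int64(153), np.int64(177))
boreLS 4 226.0 189.5 (np.int64(221), np.int64(231), np.int64(187), np.int64(192))
boreRS 2 283.5 207.0 (np.int64(283), np.int64(284), np.int64(207), np.int64(207))
```

View pics/crop1.png

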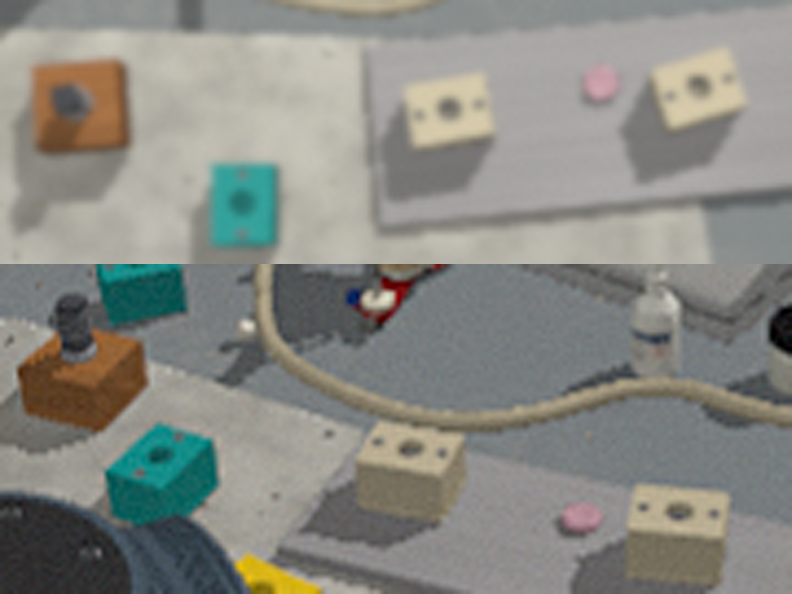

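The enlarged crop confirms the two pale blocks on the slab, with bores at about (232,214) and (289,209) in the top view. The pin's grip stands turned in the wooden stand. I start towards the stand, staying clear of the camera's view of it.

{"method": "send_rows", "body": {
  "deltas": [
    [1, [-0.1, 0.04, 0], [0, 0, 0]],
    [1, [-0.2, 0.09, 0], [0, 0, 0]],
    [1, [-0.3, 0.14, 0], [0, 0, 0]],
    [1, [-0.4, 0.18, 0], [0, 0, 0]],
    [1, [-0.4, 0.18, 0], [0, 0, 0]]
  ]
}}

```text
clock: 0.52
tcp_pos: [0.3193, 0.4992, 0.2181]
tool_rot: [[-0.909, 0.418, 0.0], [0.418, 0.909, -0.0], [-0.001, -0.0, -1.0]]
contact_force: [-0.4, 0.4, 0.0]
gripper_width: 0.0929
finger_force: 0.0
```

```bash
cat > m2.py <<'E'
from h import *
t=np.load("top0.npy",allow_pickle=True).item(); s=np.load("scene0.npy",allow_pickle=True).item()
def tri(a,b):
    A=[];y=[]
    for c,uv in((t,a),(s,b)):
        u=cv2.undistortPoints(np.array(uv,float).reshape(1,1,2),c["K"],c["D"]).ravel()
        for i in(0,1):
            r=c["R"][i]-u[i]*c["R"][2]; A.append(r); y.append(u[i]*c["t"][2]-c["t"][i])
    return np.linalg.lstsq(np.array(A),np.array(y),rcond=None)[0]
def dark(c,u,v,r,d):
    g=cv2.cvtColor(c["bgr"],cv2.COLOR_BGR2GRAY).astype(float)[v-r:v+r+1,u-r:u+r+1]
    w=np.clip(np.median(g)-d-g,0,None); yy,xx=np.mgrid[-r:r+1,-r:r+1]; return u+(w*xx).sum()/w.sum(), v+(w*yy).sum()/w.sum()
for n,a,b in(("L",(232,214),(223,191)),("R",(289,209),(284,206))):
    pa=dark(t,*a,3,15); pb=dark(s,*b,3,15); print(n,pa,pb,ray(t,pa,.052)[0],ray(s,pb,.052)[0],tri(pa,pb))
def edges(c,box,z,lo,hi):
    x0,y0,x1,y1=box; im=cv2.resize(c["bgr"][y0:y1,x0:x1],None,fx=8,fy=8,interpolation=cv2.INTER_CUBIC)
    m=cv2.inRange(cv2.cvtColor(im,cv2.COLOR_BGR2HSV),np.array(lo),np.array(hi)); cs,_=cv2.findContours(m,cv2.RETR_EXTERNAL,cv2.CHAIN_APPROX_NONE)
    k=max(cs,key=cv2.contourArea).reshape(-1,2); k=(k+.5)/8-.5+[x0,y0]
    P=ray(c,k,z)[:,:2].astype(np.float32)*1000; r=cv2.minAreaRect(P); return r
print("L",edges(t,(215,200,250,230),.052,(12,25,170),(35,140,255)))
print("R",edges(t,(270,195,305,225),.052,(12,25,170),(35,140,255)))
print("stand",edges(t,(130,200,165,228),.04,(3,100,100),(20,255,255)))
print("tray",edges(t,(335,185,400,255),.014,(0,0,190),(180,40,255)))
print("grip",edges(t,(138,203,158,222),.086,(0,0,0),(180,130,110)))
a=t["bgr"][203:223,136:160]; b=s["bgr"][152:178,138:162]
f=lambda i:cv2.resize(i,(480,int(i.shape[0]*20)),interpolation=cv2.INTER_CUBIC)[:400 if i is a else 520]
A=f(a);B=f(b); A=np.vstack([A,np.zeros((len(B)-len(A),480,3),np.uint8)]) if len(B)>len(A) else A
cv2.imwrite("pics/grip.png",cv2.resize(np.hstack([A,B]),(780,int(780*len(B)/960))))
E
python3 m2.py; python3 -c "
from h import *; print(arm.state()['tcp_pos'])"
```

```text
L (np.float64(231.6), np.float64(214.09315068493152)) (np.float64(222.7320490367776), np.float64(191.56567425569176)) [0.49255238 0.11388305 0.052     ] [0.48578984 0.10992031 0.052     ] [0.49313222 0.11436924 0.04571316]
R (np.float64(288.53164556962025), np.float64(208.7120253164557)) (np.float64(283.7431818181818), np.float64(206.02727272727273)) [ 0.5120741  -0.07150306  0.052     ] [ 0.50328688 -0.07441128  0.052     ] [ 0.51264577 -0.07135183  0.04441318]
L ((492.2200927734375, 114.03753662109375), (47.779205322265625, 63.35749816894531), 11.380233764648438)
R ((510.0865478515625, -70.87869262695312), (48.599830627441406, 63.02135467529297), 17.821290969848633)
stand ((492.14617919921875, 389.01025390625), (64.59258270263672, 67.62664794921875), 5.416299343109131)
tray ((481.6971740722656, -315.1432800292969), (97.8231430053711, 145.93966674804688), 80.45265197753906)
grip ((488.5210876464844, 386.29681396484375), (28.814889907836914, 22.227773666381836), 20.626375198364258)
[0.31926453 0.49921291 0.21810138]
```

View pics/grip.png

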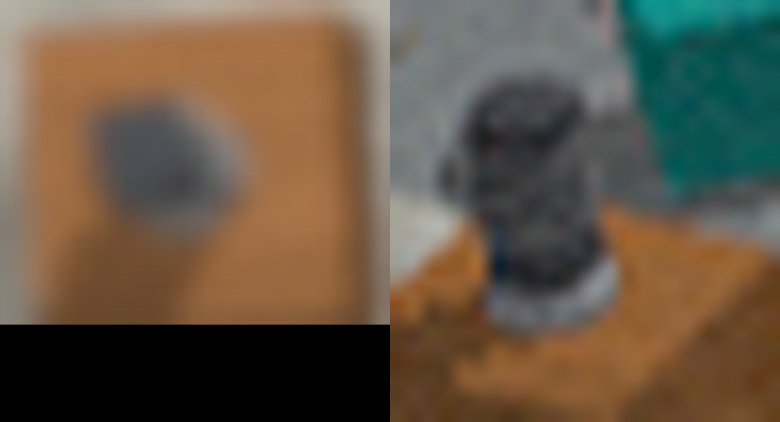

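The enlargement shows the dark grip at about (146,212) in the top view, leaning away from the camera, with the grey collar to its right. Its turn isn't clear yet, so I average several pictures for a cleaner outline.

```bash
cat > m3.py <<'E'
from h import *
for n in("scene","top"):
    L=[cam(n) for _ in range(12)]; c=L[0]; c["avg"]=np.mean([x["bgr"].astype(float) for x in L],0); np.save(n+"avg.npy",c,allow_pickle=True)
t=np.load("topavg.npy",allow_pickle=True).item(); s=np.load("sceneavg.npy",allow_pickle=True).item()
f=lambda i:cv2.resize(np.clip((i-20)*1.9,0,255).astype(np.uint8),(390,390),interpolation=cv2.INTER_CUBIC)
A=f(t["avg"][204:220,137:153]); B=f(s["avg"][154:176,139:161])
cv2.imwrite("pics/grip2.png",np.hstack([A,B]))
# overlays of predicted grip corners, numeric: top face pixels of a centred 18 mm square per yaw
print(t["avg"][206:219,139:153].mean(2).round().astype(int))
P=np.array([[.492,.389,.046],[.492,.389,.086]]); print(proj(t,P),proj(s,P))
E
python3 m3.py
```

```text
[[119 119 119 119 118 118 118 117 116 116 116 117 117 117]
 [118 118 118 118 118 117 117 116 116 116 115 115 115 116]
 [115 115 113 112 111 111 110 112 118 119 116 115 115 115]
 [113 112 107 101  98  97  97 103 118 125 123 118 116 116]
 [113 110 102  92  86  85  85  92 109 122 128 123 116 115]
 [113 110  99  87  82  81  82  85  94 110 126 125 118 115]
 [114 110  99  87  81  81  82  82  83  98 119 126 121 116]
 [115 110  99  87  82  79  78  75  76  90 108 120 121 116]
 [114 109 100  88  80  76  73  70  72  85  98 109 116 117]
 [112 110 103  90  79  76  78  80  83  90  95 104 112 117]
 [112 107 101  90  81  81  86  90  95  99 102 108 114 117]
 [109 100  91  85  82  83  87  90  93  97 105 111 114 115]
 [105  92  83  80  80  81  83  84  86  93 104 110 112 111]]
[[147.29127414 213.62951335]
 [144.60119859 212.1821696 ]] [[147.5547074  168.44548993]
 [145.58251054 157.6378437 ]]
```

View pics/grip2.png

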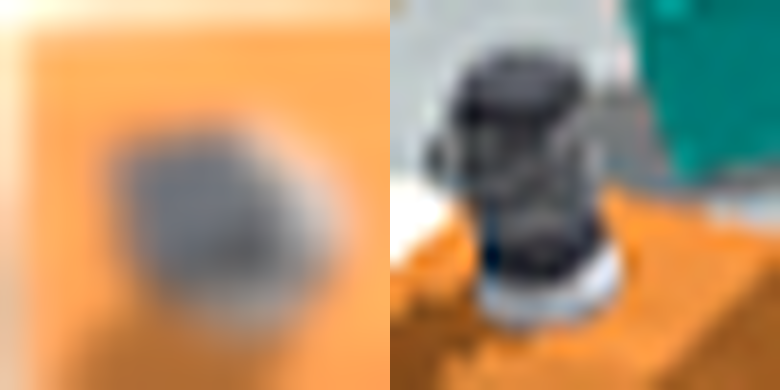

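The cleaner outline shows the grip's top face at about (144.2,212) in the top view and (146,158) in the scene view. Its edges are turned roughly 19° anticlockwise, and both views put the pin near (0.493, 0.390). I'll approach with the closing line at that angle.

{"method": "send_rows", "body": {
  "deltas": [
    [1, [-0.16, -0.02, 0.06], [0, 0, 0.155]],
    [1, [-0.32, -0.04, 0.12], [0, 0, 0.31]],
    [1, [-0.48, -0.06, 0.18], [0, 0, 0.465]],
    [1, [-0.64, -0.08, 0.24], [0, 0, 0.62]],
    [1, [-0.8, -0.1, 0.3], [0, 0, 0.775]]
  ]
}}

```text
clock: 2.13
tcp_pos: [0.4547, 0.4141, 0.1581]
tool_rot: [[-0.503, 0.864, 0.0], [0.864, 0.503, 0.0], [0.0, 0.0, -1.0]]
contact_force: [-0.1, -0.4, 0.4]
gripper_width: 0.093
finger_force: 0.0
```

```bash
cat > g.py <<'E'
import sys; from h import *
from scipy.spatial.transform import Rotation as Ro
# usage: g.py x y z yaw_deg(of tool y)  -> shift and turn in tool units from the measured pose
x,y,z,a=map(float,sys.argv[1:5]); s=arm.state(); R=np.array(s["tool_rot"]); a=np.radians(a)
T=np.array([[-np.sin(a),np.cos(a),0],[np.cos(a),np.sin(a),0],[0,0,-1]])
print("shift",(R.T@(np.array([x,y,z])-s["tcp_pos"])/.2).round(3),"turn",(Ro.from_matrix(R.T@T).as_rotvec()/np.radians(45)).round(3),"tcp",s["tcp_pos"].round(4),"t",s["clock"])
E
python3 g.py 0.493 0.3905 0.12 19
```

```text
shift [-0.198  0.106  0.191] turn [ 0.    -0.     0.249] tcp [0.4547 0.4141 0.1581] t 2.1333
```

{"method": "send_rows", "body": {
  "deltas": [
    [1, [-0.1, 0.05, 0.09], [0, 0, 0.12]],
    [1, [-0.195, 0.105, 0.19], [0, 0, 0.249]],
    [1, [-0.195, 0.105, 0.19], [0, 0, 0.249]],
    [1, [-0.195, 0.105, 0.19], [0, 0, 0.249]],
    [1, [-0.195, 0.105, 0.19], [0, 0, 0.249]]
  ]
}}

```text
clock: 2.55
tcp_pos: [0.4912, 0.3925, 0.1212]
tool_rot: [[-0.333, 0.943, 0.0], [0.943, 0.333, 0.0], [0.0, 0.0, -1.0]]
contact_force: [0.2, 0.1, 0.8]
gripper_width: 0.093
finger_force: 0.0
```

```bash
python3 g.py 0.493 0.3905 0.053 19
python3 - <<'E'
from h import *
t=cam("top"); s=cam("scene")
A=cv2.resize(t["bgr"][190:235,125:170],(390,390),interpolation=cv2.INTER_CUBIC); B=cv2.resize(s["bgr"][130:190,120:180],(390,390),interpolation=cv2.INTER_CUBIC)
cv2.imwrite("pics/pre.png",np.hstack([A,B]))
E
```

```text
shift [-0.013  0.005  0.341] turn [ 0.    -0.     0.011] tcp [0.4912 0.3925 0.1212] t 2.55
```

View pics/pre.png

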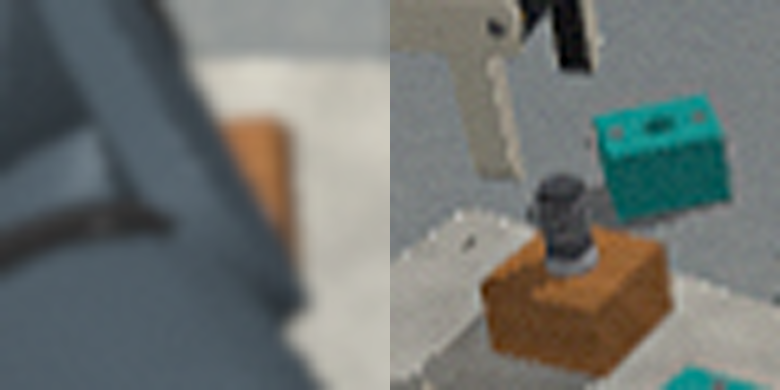

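The crop shows the open fingers either side of the pin's grip at about (144,160) in the scene view, with nothing in the way. I descend and close.

{"method": "send_rows", "body": {
  "deltas": [
    [1, [-0.013, 0.005, 0.1], [0, 0, 0.01]],
    [1, [-0.013, 0.005, 0.2], [0, 0, 0.01]],
    [1, [-0.013, 0.005, 0.28], [0, 0, 0.01]],
    [1, [-0.013, 0.005, 0.335], [0, 0, 0.01]],
    [1, [-0.013, 0.005, 0.335], [0, 0, 0.01]]
  ],
  "force": 20
}}

```text
clock: 3.07
tcp_pos: [0.492, 0.39, 0.0522]
tool_rot: [[-0.325, 0.946, -0.002], [0.946, 0.325, -0.001], [-0.001, -0.002, -1.0]]
contact_force: [0.7, -0.1, -0.2]
gripper_width: 0.093
finger_force: 0.0
```

{"method": "send_rows", "body": {
  "deltas": [
    [-0.3, [0, 0, 0], [0, 0, 0]],
    [-0.5, [0, 0, 0], [0, 0, 0]],
    [-0.7, [0, 0, 0], [0, 0, 0]],
    [-1, [0, 0, 0], [0, 0, 0]],
    [-1, [0, 0, 0], [0, 0, 0]]
  ]
}}

```text
clock: 3.48
tcp_pos: [0.4935, 0.3901, 0.0543]
tool_rot: [[-0.324, 0.946, 0.001], [0.946, 0.324, 0.001], [0.0, 0.001, -1.0]]
contact_force: [-0.2, 0.1, -0.8]
gripper_width: 0.0641
finger_force: 0.0
```

{"method": "send_rows", "body": {
  "deltas": [
    [-1, [0, 0, 0], [0, 0, 0]],
    [-1, [0, 0, 0], [0, 0, 0]],
    [-1, [0, 0, 0], [0, 0, 0]],
    [-1, [0, 0, 0], [0, 0, 0]],
    [-1, [0, 0, 0], [0, 0, 0]]
  ]
}}

```text
clock: 3.9
tcp_pos: [0.4933, 0.3899, 0.0536]
tool_rot: [[-0.324, 0.946, -0.0], [0.946, 0.324, -0.0], [-0.0, -0.0, -1.0]]
contact_force: [-0.9, -0.1, 1.0]
gripper_width: 0.0309
finger_force: 0.0
```

{"method": "send_rows", "body": {
  "deltas": [
    [-1, [0, 0, 0], [0, 0, 0]],
    [-1, [0, 0, 0], [0, 0, 0]],
    [-1, [0, 0, 0], [0, 0, 0]],
    [-1, [0, 0, 0], [0, 0, 0]],
    [-1, [0, 0, 0], [0, 0, 0]]
  ]
}}

```text
clock: 4.32
tcp_pos: [0.4933, 0.3899, 0.0536]
tool_rot: [[-0.324, 0.946, -0.0], [0.946, 0.324, -0.0], [-0.0, -0.0, -1.0]]
contact_force: [-0.4, -0.0, -0.7]
gripper_width: 0.0179
finger_force: 20.0
```

The grip reads 17.9 mm, so the pads are square on it. I lift the pin and carry it over the left block.

{"method": "send_rows", "body": {
  "deltas": [
    [-1, [0, 0, -0.08], [0, 0, 0]],
    [-1, [0, 0, -0.16], [0, 0, 0]],
    [-1, [0, 0, -0.26], [0, 0, 0]],
    [-1, [0, 0, -0.36], [0, 0, 0]],
    [-1, [0, 0, -0.4], [0, 0, 0]]
  ]
}}

```text
clock: 4.73
tcp_pos: [0.4941, 0.3905, 0.1362]
tool_rot: [[-0.324, 0.946, 0.003], [0.946, 0.324, 0.002], [0.001, 0.003, -1.0]]
contact_force: [0.4, -0.6, -0.1]
gripper_width: 0.0179
finger_force: 20.0
```

{"method": "send_rows", "body": {
  "deltas": [
    [-1, [-0.12, -0.04, 0], [0, 0, 0]],
    [-1, [-0.29, -0.1, 0], [0, 0, 0]],
    [-1, [-0.46, -0.16, 0], [0, 0, 0]],
    [-1, [-0.63, -0.22, 0], [0, 0, 0]],
    [-1, [-0.8, -0.28, 0], [0, 0, 0]]
  ]
}}

```text
clock: 5.15
tcp_pos: [0.4915, 0.2189, 0.1331]
tool_rot: [[-0.324, 0.946, -0.0], [0.946, 0.324, -0.0], [-0.0, -0.0, -1.0]]
contact_force: [0.6, -0.4, -1.2]
gripper_width: 0.0176
finger_force: 20.0
```

{"method": "send_rows", "body": {
  "deltas": [
    [-1, [-0.17, -0.06, 0], [0, 0, 0]],
    [-1, [-0.34, -0.11, 0], [0, 0, 0]],
    [-1, [-0.45, -0.15, 0], [0, 0, 0]],
    [-1, [-0.5, -0.17, 0], [0, 0, 0]],
    [-1, [-0.505, -0.17, 0], [0, 0, 0]]
  ]
}}

```text
clock: 5.57
tcp_pos: [0.4925, 0.1124, 0.1334]
tool_rot: [[-0.322, 0.947, -0.0], [0.947, 0.322, -0.0], [0.0, -0.001, -1.0]]
contact_force: [0.3, -0.3, -0.7]
gripper_width: 0.0181
finger_force: 20.0
```

```bash
python3 g.py 0.4925 0.114 0.114 19
python3 - <<'E'
from h import *
print(arm.state()["contact_force"])
t=cam("top"); s=cam("scene"); d=arm.state()["tcp_pos"]
print("tip expected px",proj(s,[d[0],d[1],d[2]-.0476]))
A=cv2.resize(t["bgr"][180:240,200:260],(390,390),interpolation=cv2.INTER_CUBIC); B=cv2.resize(s["bgr"][145:205,195:255],(390,390),interpolation=cv2.INTER_CUBIC)
cv2.imwrite("pics/overL.png",np.hstack([A,B]))
E
```

```text
shift [0.008 0.002 0.097] turn [-0.001 -0.    -0.005] tcp [0.4925 0.1124 0.1334] t 5.5667
[ 0.29377533 -0.2559256  -0.68780607]
tip expected px [[222.02744474 180.27058436]]
```

View pics/overL.png

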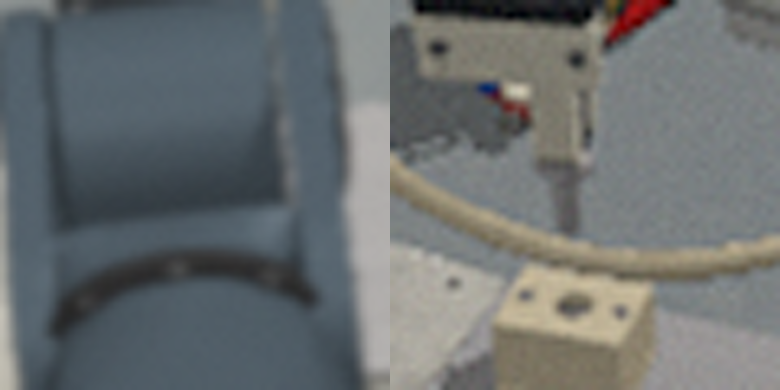

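The pin's tip is at about (222,180) in the scene view, where it should be, directly over the left block's bore at (223,191). I ease the grip so it acts as a slip limit and lower the pin step by step.

{"method": "send_rows", "body": {
  "deltas": [
    [-1, [0.007, 0.005, 0.04], [0, 0, 0]],
    [-1, [0.007, 0.005, 0.08], [0, 0, 0]],
    [-1, [0.007, 0.005, 0.12], [0, 0, 0]],
    [-1, [0.007, 0.005, 0.14], [0, 0, 0]],
    [-1, [0.007, 0.005, 0.15], [0, 0, 0]]
  ],
  "force": 10
}}

```text
clock: 6.08
tcp_pos: [0.4926, 0.1159, 0.1024]
tool_rot: [[-0.325, 0.946, -0.002], [0.946, 0.325, -0.0], [0.0, -0.002, -1.0]]
contact_force: [0.5, 0.1, -1.1]
gripper_width: 0.0183
finger_force: 10.0
```

{"method": "send_rows", "body": {
  "deltas": [
    [-1, [0, 0, 0.01], [0, 0, 0]],
    [-1, [0, 0, 0.02], [0, 0, 0]],
    [-1, [0, 0, 0.025], [0, 0, 0]],
    [-1, [0, 0, 0.03], [0, 0, 0]],
    [-1, [0, 0, 0.03], [0, 0, 0]]
  ]
}}

```text
clock: 6.5
tcp_pos: [0.4932, 0.1155, 0.0976]
tool_rot: [[-0.324, 0.946, 0.0], [0.946, 0.324, 0.0], [-0.0, 0.0, -1.0]]
contact_force: [0.8, -0.5, -1.0]
gripper_width: 0.0177
finger_force: 10.0
```

{"method": "send_rows", "body": {
  "deltas": [
    [-1, [0, 0, 0.004], [0, 0, 0]],
    [-1, [0, 0, 0.008], [0, 0, 0]],
    [-1, [0, 0, 0.012], [0, 0, 0]],
    [-1, [0, 0, 0.015], [0, 0, 0]],
    [-1, [0, 0, 0.015], [0, 0, 0]]
  ]
}}

```text
clock: 6.92
tcp_pos: [0.4932, 0.1154, 0.0947]
tool_rot: [[-0.324, 0.946, -0.0], [0.946, 0.324, -0.0], [-0.0, -0.0, -1.0]]
contact_force: [-0.9, -1.1, 1.2]
gripper_width: 0.0177
finger_force: 10.0
```

{"method": "send_rows", "body": {
  "deltas": [
    [-1, [-0.005, -0.002, 0.004], [0, 0, 0]],
    [-1, [-0.005, -0.002, 0.008], [0, 0, 0]],
    [-1, [-0.005, -0.002, 0.012], [0, 0, 0]],
    [-1, [-0.005, -0.002, 0.015], [0, 0, 0]],
    [-1, [-0.005, -0.002, 0.015], [0, 0, 0]]
  ]
}}

```text
clock: 7.33
tcp_pos: [0.4929, 0.1144, 0.0913]
tool_rot: [[-0.324, 0.946, -0.001], [0.946, 0.324, -0.0], [0.0, -0.001, -1.0]]
contact_force: [-1.7, -1.1, -1.3]
gripper_width: 0.018
finger_force: 10.0
```

{"method": "send_rows", "body": {
  "deltas": [
    [-1, [0, 0, 0.004], [0, 0, 0]],
    [-1, [0, 0, 0.008], [0, 0, 0]],
    [-1, [0, 0, 0.012], [0, 0, 0]],
    [-1, [0, 0, 0.015], [0, 0, 0]],
    [-1, [0, 0, 0.015], [0, 0, 0]]
  ]
}}

```text
clock: 7.75
tcp_pos: [0.493, 0.1144, 0.0884]
tool_rot: [[-0.324, 0.946, -0.0], [0.946, 0.324, 0.0], [0.0, -0.0, -1.0]]
contact_force: [-1.0, -1.7, -2.1]
gripper_width: 0.0179
finger_force: 10.0
```

{"method": "send_rows", "body": {
  "deltas": [
    [-1, [0, 0, 0.004], [0, 0, 0]],
    [-1, [0, 0, 0.008], [0, 0, 0]],
    [-1, [0, 0, 0.01], [0, 0, 0]],
    [-1, [0, 0, 0.01], [0, 0, 0]],
    [-1, [0, 0, 0.01], [0, 0, 0]]
  ]
}}

```text
clock: 8.17
tcp_pos: [0.4931, 0.1145, 0.0866]
tool_rot: [[-0.324, 0.946, 0.0], [0.946, 0.324, 0.0], [0.0, 0.0, -1.0]]
contact_force: [-0.1, -1.3, -1.5]
gripper_width: 0.0178
finger_force: 10.0
```

{"method": "send_rows", "body": {
  "deltas": [
    [-1, [0, 0, 0.004], [0, 0, 0]],
    [-1, [0, 0, 0.008], [0, 0, 0]],
    [-1, [0, 0, 0.012], [0, 0, 0]],
    [-1, [0, 0, 0.015], [0, 0, 0]],
    [-1, [0, 0, 0.015], [0, 0, 0]]
  ]
}}

```text
clock: 8.58
tcp_pos: [0.4931, 0.1144, 0.0835]
tool_rot: [[-0.324, 0.946, -0.0], [0.946, 0.324, 0.0], [0.0, -0.0, -1.0]]
contact_force: [-1.1, -1.3, -0.7]
gripper_width: 0.018
finger_force: 10.0
```

{"method": "send_rows", "body": {
  "deltas": [
    [-1, [0, 0, 0.004], [0, 0, 0]],
    [-1, [0, 0, 0.008], [0, 0, 0]],
    [-1, [0, 0, 0.012], [0, 0, 0]],
    [-1, [0, 0, 0.015], [0, 0, 0]],
    [-1, [0, 0, 0.015], [0, 0, 0]]
  ]
}}

```text
clock: 9.0
tcp_pos: [0.4931, 0.1144, 0.0805]
tool_rot: [[-0.324, 0.946, -0.0], [0.946, 0.324, -0.0], [0.0, -0.0, -1.0]]
contact_force: [-1.1, -0.4, -1.2]
gripper_width: 0.0179
finger_force: 10.0
```

{"method": "send_rows", "body": {
  "deltas": [
    [-1, [0, 0, 0.002], [0, 0, 0]],
    [-1, [0, 0, 0.004], [0, 0, 0]],
    [-1, [0, 0, 0.006], [0, 0, 0]],
    [-1, [0, 0, 0.008], [0, 0, 0]],
    [-1, [0, 0, 0.01], [0, 0, 0]]
  ]
}}

```text
clock: 9.42
tcp_pos: [0.4931, 0.1144, 0.0786]
tool_rot: [[-0.324, 0.946, 0.0], [0.946, 0.324, -0.0], [-0.0, 0.0, -1.0]]
contact_force: [-1.7, -0.7, 0.7]
gripper_width: 0.0178
finger_force: 10.0
```

{"method": "send_rows", "body": {
  "deltas": [
    [-1, [0, 0, 0.002], [0, 0, 0]],
    [-1, [0, 0, 0.004], [0, 0, 0]],
    [-1, [0, 0, 0.005], [0, 0, 0]],
    [-1, [0, 0, 0.005], [0, 0, 0]],
    [-1, [0, 0, 0.005], [0, 0, 0]]
  ]
}}

```text
clock: 9.83
tcp_pos: [0.4931, 0.1144, 0.0777]
tool_rot: [[-0.324, 0.946, 0.0], [0.946, 0.324, -0.0], [-0.0, 0.0, -1.0]]
contact_force: [-1.9, -0.5, 0.6]
gripper_width: 0.0179
finger_force: 10.0
```

{"method": "send_rows", "body": {
  "deltas": [
    [-1, [0, 0, 0.002], [0, 0, 0]],
    [-1, [0, 0, 0.004], [0, 0, 0]],
    [-1, [0, 0, 0.005], [0, 0, 0]],
    [-1, [0, 0, 0.005], [0, 0, 0]],
    [-1, [0, 0, 0.005], [0, 0, 0]]
  ]
}}

```text
clock: 10.25
tcp_pos: [0.4932, 0.1144, 0.077]
tool_rot: [[-0.324, 0.946, 0.0], [0.946, 0.324, -0.0], [-0.0, 0.0, -1.0]]
contact_force: [-3.2, -2.2, 7.3]
gripper_width: 0.0185
finger_force: 10.0
```

{"method": "send_rows", "body": {
  "deltas": [
    [-1, [0, 0, 0.001], [0, 0, 0]],
    [-1, [0, 0, 0.002], [0, 0, 0]],
    [-1, [0, 0, 0.002], [0, 0, 0]],
    [-1, [0, 0, 0.002], [0, 0, 0]],
    [-1, [0, 0, 0.002], [0, 0, 0]]
  ]
}}

```text
clock: 10.67
tcp_pos: [0.4933, 0.1144, 0.0768]
tool_rot: [[-0.324, 0.946, 0.0], [0.946, 0.324, -0.0], [-0.0, 0.0, -1.0]]
contact_force: [-3.5, -2.4, 10.0]
gripper_width: 0.0181
finger_force: 10.0
```

Run:
```python
from h import *
S=[arm.state()["contact_force"]]
L=[]
for _ in range(8): c=cam("scene"); L.append(c["bgr"].astype(float)); S.append(arm.state()["contact_force"])
print(np.mean(S,0).round(2),np.std(S,0).round(2)); a=np.mean(L,0)
d=arm.state()["tcp_pos"]; print(d, proj(c,[[d[0],d[1],.052+h] for h in(0,.006,.012,.018,.024)]).round(1).tolist())
B=cv2.resize(a[165:215,195:250].clip(0,255).astype(np.uint8),(770,700))[:600]; cv2.imwrite("pics/inL.png",B)
```

```text
[-4.37 -2.19 10.74] [0.54 0.42 0.44]
[0.49327111 0.11438944 0.07685929] [[222.7, 189.8], [222.6, 188.1], [222.5, 186.4], [222.4, 184.7], [222.3, 183.0]]
```

View pics/inL.png

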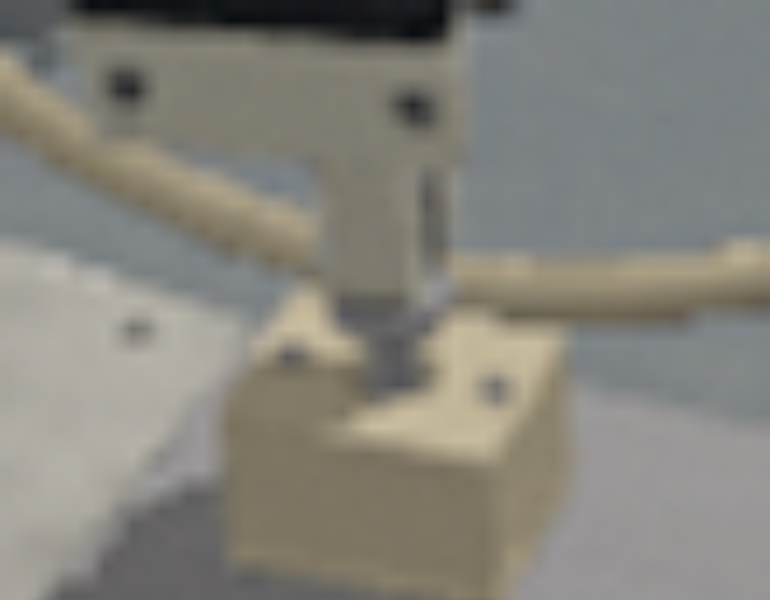

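Push of 10.7 N, steady. The picture shows the collar at about row 189.6 with bare pin below it down to the mouth at row 192.4, so it has stopped roughly 12 mm short. The left block is tight. I lift the pin out and try the right block.

{"method": "send_rows", "body": {
  "deltas": [
    [-1, [0, 0, -0.02], [0, 0, 0]],
    [-1, [0, 0, -0.07], [0, 0, 0]],
    [-1, [0, 0, -0.13], [0, 0, 0]],
    [-1, [0, 0, -0.2], [0, 0, 0]],
    [-1, [0, 0, -0.26], [0, 0, 0]]
  ],
  "force": 14
}}

```text
clock: 11.48
tcp_pos: [0.4935, 0.1146, 0.1296]
tool_rot: [[-0.324, 0.946, 0.001], [0.946, 0.324, 0.0], [-0.0, 0.001, -1.0]]
contact_force: [-0.4, -1.0, -1.3]
gripper_width: 0.018
finger_force: 14.0
```

{"method": "send_rows", "body": {
  "deltas": [
    [-1, [-0.1, -0.025, 0], [0, 0, 0]],
    [-1, [-0.26, -0.065, 0], [0, 0, 0]],
    [-1, [-0.44, -0.11, 0], [0, 0, 0]],
    [-1, [-0.62, -0.15, 0], [0, 0, 0]],
    [-1, [-0.78, -0.19, 0], [0, 0, 0]]
  ]
}}

```text
clock: 11.9
tcp_pos: [0.5082, -0.0473, 0.1291]
tool_rot: [[-0.324, 0.946, 0.002], [0.946, 0.324, -0.0], [-0.001, 0.001, -1.0]]
contact_force: [1.1, 0.8, -0.4]
gripper_width: 0.0181
finger_force: 14.0
```

{"method": "send_rows", "body": {
  "deltas": [
    [-1, [-0.08, -0.02, 0], [0, 0, 0]],
    [-1, [-0.126, -0.032, 0], [0, 0, 0]],
    [-1, [-0.126, -0.032, 0], [0, 0, 0]],
    [-1, [-0.126, -0.032, 0], [0, 0, 0]],
    [-1, [-0.126, -0.032, 0], [0, 0, 0]]
  ]
}}

```text
clock: 12.32
tcp_pos: [0.5098, -0.0703, 0.1284]
tool_rot: [[-0.325, 0.946, 0.0], [0.946, 0.325, 0.0], [0.0, 0.0, -1.0]]
contact_force: [-0.4, 0.1, -0.7]
gripper_width: 0.0179
finger_force: 14.0
```

```bash
python3 g.py 0.510 -0.0715 0.102 19
python3 - <<'E'
from h import *
L=[cam("scene") for _ in range(6)]; c=L[0]; a=np.mean([x["bgr"].astype(float) for x in L],0); d=arm.state()["tcp_pos"]
print("tip",proj(c,[d[0],d[1],d[2]-.0476]).round(2),"mouth",proj(c,[[.510,-.0715,.052],[.510,-.0715,.046]]).round(2))
cv2.imwrite("pics/overR.png",cv2.resize(a[165:230,255:315].clip(0,255).astype(np.uint8),(540,585),interpolation=cv2.INTER_CUBIC))
E
```

```text
shift [-0.006 -0.001  0.132] turn [ 0.    -0.    -0.001] tcp [ 0.5098 -0.0703  0.1284] t 12.3167
tip [[283.86 196.08]] mouth [[283.77 204.39]
 [283.71 206.09]]
```

View pics/overR.png

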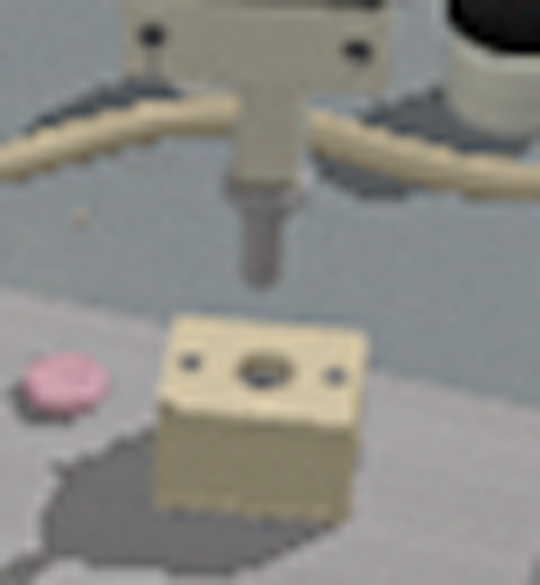

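The tip is at about (283.5,196) over the right block's bore at (284,205.4), with the wheel clear to the left. I lower it in the same way.

{"method": "send_rows", "body": {
  "deltas": [
    [-1, [-0.004, 0, 0.04], [0, 0, 0]],
    [-1, [-0.004, 0, 0.08], [0, 0, 0]],
    [-1, [-0.004, 0, 0.11], [0, 0, 0]],
    [-1, [-0.004, 0, 0.14], [0, 0, 0]],
    [-1, [-0.004, 0, 0.15], [0, 0, 0]]
  ],
  "force": 10
}}

```text
clock: 13.03
tcp_pos: [0.5095, -0.0721, 0.0969]
tool_rot: [[-0.324, 0.946, -0.002], [0.946, 0.324, 0.0], [0.001, -0.002, -1.0]]
contact_force: [-0.4, 0.4, -1.3]
gripper_width: 0.0175
finger_force: 10.0
```

{"method": "send_rows", "body": {
  "deltas": [
    [-1, [0, 0, 0.005], [0, 0, 0]],
    [-1, [0, 0, 0.01], [0, 0, 0]],
    [-1, [0, 0, 0.015], [0, 0, 0]],
    [-1, [0, 0, 0.02], [0, 0, 0]],
    [-1, [0, 0, 0.02], [0, 0, 0]]
  ]
}}

```text
clock: 13.45
tcp_pos: [0.5101, -0.0721, 0.0942]
tool_rot: [[-0.324, 0.946, 0.0], [0.946, 0.324, -0.0], [-0.0, 0.0, -1.0]]
contact_force: [-0.4, -0.5, -1.4]
gripper_width: 0.0182
finger_force: 10.0
```

{"method": "send_rows", "body": {
  "deltas": [
    [-1, [0, 0, 0.004], [0, 0, 0]],
    [-1, [0, 0, 0.008], [0, 0, 0]],
    [-1, [0, 0, 0.012], [0, 0, 0]],
    [-1, [0, 0, 0.015], [0, 0, 0]],
    [-1, [0, 0, 0.015], [0, 0, 0]]
  ]
}}

```text
clock: 13.87
tcp_pos: [0.51, -0.0721, 0.0911]
tool_rot: [[-0.324, 0.946, -0.0], [0.946, 0.324, 0.0], [0.0, -0.0, -1.0]]
contact_force: [-0.0, -0.8, -1.2]
gripper_width: 0.0177
finger_force: 10.0
```

{"method": "send_rows", "body": {
  "deltas": [
    [-1, [0, 0, 0.004], [0, 0, 0]],
    [-1, [0, 0, 0.008], [0, 0, 0]],
    [-1, [0, 0, 0.012], [0, 0, 0]],
    [-1, [0, 0, 0.015], [0, 0, 0]],
    [-1, [0, 0, 0.015], [0, 0, 0]]
  ]
}}

```text
clock: 14.28
tcp_pos: [0.51, -0.0721, 0.0881]
tool_rot: [[-0.324, 0.946, -0.0], [0.946, 0.324, 0.0], [0.0, -0.0, -1.0]]
contact_force: [-0.5, -0.2, -1.3]
gripper_width: 0.018
finger_force: 10.0
```

{"method": "send_rows", "body": {
  "deltas": [
    [-1, [0, 0, 0.003], [0, 0, 0]],
    [-1, [0, 0, 0.006], [0, 0, 0]],
    [-1, [0, 0, 0.01], [0, 0, 0]],
    [-1, [0, 0, 0.01], [0, 0, 0]],
    [-1, [0, 0, 0.01], [0, 0, 0]]
  ]
}}

```text
clock: 14.7
tcp_pos: [0.51, -0.0722, 0.0862]
tool_rot: [[-0.324, 0.946, -0.0], [0.946, 0.324, -0.0], [0.0, -0.0, -1.0]]
contact_force: [-0.2, -0.4, -0.5]
gripper_width: 0.0182
finger_force: 10.0
```

{"method": "send_rows", "body": {
  "deltas": [
    [-1, [0, 0, 0.004], [0, 0, 0]],
    [-1, [0, 0, 0.008], [0, 0, 0]],
    [-1, [0, 0, 0.012], [0, 0, 0]],
    [-1, [0, 0, 0.015], [0, 0, 0]],
    [-1, [0, 0, 0.015], [0, 0, 0]]
  ]
}}

```text
clock: 15.12
tcp_pos: [0.5099, -0.0721, 0.083]
tool_rot: [[-0.324, 0.946, -0.0], [0.946, 0.324, 0.0], [0.0, -0.0, -1.0]]
contact_force: [-0.9, -0.8, -1.7]
gripper_width: 0.0181
finger_force: 10.0
```

{"method": "send_rows", "body": {
  "deltas": [
    [-1, [0, 0, 0.004], [0, 0, 0]],
    [-1, [0, 0, 0.008], [0, 0, 0]],
    [-1, [0, 0, 0.01], [0, 0, 0]],
    [-1, [0, 0, 0.01], [0, 0, 0]],
    [-1, [0, 0, 0.01], [0, 0, 0]]
  ]
}}

```text
clock: 15.53
tcp_pos: [0.5101, -0.0721, 0.0812]
tool_rot: [[-0.324, 0.946, 0.0], [0.946, 0.324, 0.0], [0.0, 0.0, -1.0]]
contact_force: [0.7, 0.1, 0.3]
gripper_width: 0.0178
finger_force: 10.0
```

{"method": "send_rows", "body": {
  "deltas": [
    [-1, [0, 0, 0.003], [0, 0, 0]],
    [-1, [0, 0, 0.006], [0, 0, 0]],
    [-1, [0, 0, 0.01], [0, 0, 0]],
    [-1, [0, 0, 0.01], [0, 0, 0]],
    [-1, [0, 0, 0.01], [0, 0, 0]]
  ]
}}

```text
clock: 15.95
tcp_pos: [0.5101, -0.0721, 0.0792]
tool_rot: [[-0.324, 0.946, -0.0], [0.946, 0.324, 0.0], [0.0, -0.0, -1.0]]
contact_force: [-0.1, -0.3, -1.7]
gripper_width: 0.0178
finger_force: 10.0
```

{"method": "send_rows", "body": {
  "deltas": [
    [-1, [0, 0, 0.003], [0, 0, 0]],
    [-1, [0, 0, 0.006], [0, 0, 0]],
    [-1, [0, 0, 0.008], [0, 0, 0]],
    [-1, [0, 0, 0.008], [0, 0, 0]],
    [-1, [0, 0, 0.008], [0, 0, 0]]
  ]
}}

```text
clock: 16.37
tcp_pos: [0.5101, -0.0721, 0.0776]
tool_rot: [[-0.324, 0.946, -0.0], [0.946, 0.324, 0.0], [0.0, -0.0, -1.0]]
contact_force: [0.5, -0.1, -0.5]
gripper_width: 0.0183
finger_force: 10.0
```

{"method": "send_rows", "body": {
  "deltas": [
    [-1, [0, 0, 0.002], [0, 0, 0]],
    [-1, [0, 0, 0.004], [0, 0, 0]],
    [-1, [0, 0, 0.006], [0, 0, 0]],
    [-1, [0, 0, 0.006], [0, 0, 0]],
    [-1, [0, 0, 0.006], [0, 0, 0]]
  ]
}}

```text
clock: 16.78
tcp_pos: [0.5101, -0.0721, 0.0764]
tool_rot: [[-0.324, 0.946, -0.0], [0.946, 0.324, 0.0], [0.0, -0.0, -1.0]]
contact_force: [-0.2, 0.2, -1.0]
gripper_width: 0.0182
finger_force: 10.0
```

{"method": "send_rows", "body": {
  "deltas": [
    [-1, [0, 0, 0.002], [0, 0, 0]],
    [-1, [0, 0, 0.004], [0, 0, 0]],
    [-1, [0, 0, 0.006], [0, 0, 0]],
    [-1, [0, 0, 0.006], [0, 0, 0]],
    [-1, [0, 0, 0.006], [0, 0, 0]]
  ]
}}

```text
clock: 17.2
tcp_pos: [0.51, -0.0721, 0.0752]
tool_rot: [[-0.324, 0.946, -0.0], [0.946, 0.324, 0.0], [0.0, -0.0, -1.0]]
contact_force: [-0.2, 0.1, -1.0]
gripper_width: 0.0181
finger_force: 10.0
```

It passes the height where the left block stopped it, with no resistance. I carry on down towards the collar's seat.

{"method": "send_rows", "body": {
  "deltas": [
    [-1, [0, 0, 0.004], [0, 0, 0]],
    [-1, [0, 0, 0.008], [0, 0, 0]],
    [-1, [0, 0, 0.012], [0, 0, 0]],
    [-1, [0, 0, 0.012], [0, 0, 0]],
    [-1, [0, 0, 0.012], [0, 0, 0]]
  ]
}}

```text
clock: 17.62
tcp_pos: [0.51, -0.0721, 0.0727]
tool_rot: [[-0.324, 0.946, -0.0], [0.946, 0.324, 0.0], [0.0, -0.0, -1.0]]
contact_force: [-0.8, -0.7, -0.7]
gripper_width: 0.018
finger_force: 10.0
```

{"method": "send_rows", "body": {
  "deltas": [
    [-1, [0, 0, 0.004], [0, 0, 0]],
    [-1, [0, 0, 0.008], [0, 0, 0]],
    [-1, [0, 0, 0.01], [0, 0, 0]],
    [-1, [0, 0, 0.01], [0, 0, 0]],
    [-1, [0, 0, 0.01], [0, 0, 0]]
  ]
}}

```text
clock: 18.03
tcp_pos: [0.5101, -0.0721, 0.0708]
tool_rot: [[-0.324, 0.946, -0.0], [0.946, 0.324, 0.0], [0.0, -0.0, -1.0]]
contact_force: [0.3, -0.5, -1.0]
gripper_width: 0.0179
finger_force: 10.0
```

{"method": "send_rows", "body": {
  "deltas": [
    [-1, [0, 0, 0.003], [0, 0, 0]],
    [-1, [0, 0, 0.006], [0, 0, 0]],
    [-1, [0, 0, 0.008], [0, 0, 0]],
    [-1, [0, 0, 0.008], [0, 0, 0]],
    [-1, [0, 0, 0.008], [0, 0, 0]]
  ]
}}

```text
clock: 18.45
tcp_pos: [0.5101, -0.0721, 0.0692]
tool_rot: [[-0.324, 0.946, -0.0], [0.946, 0.324, 0.0], [0.0, -0.0, -1.0]]
contact_force: [-0.2, 0.5, -1.4]
gripper_width: 0.0181
finger_force: 10.0
```

{"method": "send_rows", "body": {
  "deltas": [
    [-1, [0, 0, 0.003], [0, 0, 0]],
    [-1, [0, 0, 0.006], [0, 0, 0]],
    [-1, [0, 0, 0.008], [0, 0, 0]],
    [-1, [0, 0, 0.008], [0, 0, 0]],
    [-1, [0, 0, 0.008], [0, 0, 0]]
  ]
}}

```text
clock: 18.87
tcp_pos: [0.5101, -0.0721, 0.0676]
tool_rot: [[-0.324, 0.946, -0.0], [0.946, 0.324, -0.0], [0.0, -0.0, -1.0]]
contact_force: [0.2, 0.2, -0.9]
gripper_width: 0.0175
finger_force: 10.0
```

{"method": "send_rows", "body": {
  "deltas": [
    [-1, [0, 0, 0.002], [0, 0, 0]],
    [-1, [0, 0, 0.004], [0, 0, 0]],
    [-1, [0, 0, 0.005], [0, 0, 0]],
    [-1, [0, 0, 0.005], [0, 0, 0]],
    [-1, [0, 0, 0.005], [0, 0, 0]]
  ]
}}

```text
clock: 19.28
tcp_pos: [0.5101, -0.0721, 0.0666]
tool_rot: [[-0.324, 0.946, -0.0], [0.946, 0.324, -0.0], [-0.0, -0.0, -1.0]]
contact_force: [-0.1, -0.0, -0.9]
gripper_width: 0.018
finger_force: 10.0
```

{"method": "send_rows", "body": {
  "deltas": [
    [-1, [0, 0, 0.002], [0, 0, 0]],
    [-1, [0, 0, 0.004], [0, 0, 0]],
    [-1, [0, 0, 0.005], [0, 0, 0]],
    [-1, [0, 0, 0.005], [0, 0, 0]],
    [-1, [0, 0, 0.005], [0, 0, 0]]
  ]
}}

```text
clock: 19.7
tcp_pos: [0.51, -0.0721, 0.0656]
tool_rot: [[-0.324, 0.946, -0.0], [0.946, 0.324, 0.0], [0.0, -0.0, -1.0]]
contact_force: [-0.5, -0.6, -1.0]
gripper_width: 0.0179
finger_force: 10.0
```

{"method": "send_rows", "body": {
  "deltas": [
    [-1, [0, 0, 0.002], [0, 0, 0]],
    [-1, [0, 0, 0.004], [0, 0, 0]],
    [-1, [0, 0, 0.005], [0, 0, 0]],
    [-1, [0, 0, 0.005], [0, 0, 0]],
    [-1, [0, 0, 0.005], [0, 0, 0]]
  ]
}}

```text
clock: 20.12
tcp_pos: [0.5101, -0.0721, 0.0646]
tool_rot: [[-0.324, 0.946, -0.0], [0.946, 0.324, 0.0], [0.0, -0.0, -1.0]]
contact_force: [-0.4, 0.1, -1.1]
gripper_width: 0.0177
finger_force: 10.0
```

{"method": "send_rows", "body": {
  "deltas": [
    [-1, [0, 0, 0.002], [0, 0, 0]],
    [-1, [0, 0, 0.004], [0, 0, 0]],
    [-1, [0, 0, 0.005], [0, 0, 0]],
    [-1, [0, 0, 0.005], [0, 0, 0]],
    [-1, [0, 0, 0.005], [0, 0, 0]]
  ]
}}

```text
clock: 20.53
tcp_pos: [0.5101, -0.0721, 0.0636]
tool_rot: [[-0.324, 0.946, -0.0], [0.946, 0.324, 0.0], [0.0, -0.0, -1.0]]
contact_force: [-0.5, -1.7, -1.0]
gripper_width: 0.0177
finger_force: 10.0
```

{"method": "send_rows", "body": {
  "deltas": [
    [-1, [0, 0, 0.002], [0, 0, 0]],
    [-1, [0, 0, 0.004], [0, 0, 0]],
    [-1, [0, 0, 0.005], [0, 0, 0]],
    [-1, [0, 0, 0.005], [0, 0, 0]],
    [-1, [0, 0, 0.005], [0, 0, 0]]
  ]
}}

```text
clock: 20.95
tcp_pos: [0.5101, -0.0722, 0.0635]
tool_rot: [[-0.324, 0.946, 0.0], [0.946, 0.324, -0.0], [-0.0, 0.0, -1.0]]
contact_force: [-5.0, 0.6, 12.0]
gripper_width: 0.018
finger_force: 10.0
```

{"method": "send_rows", "body": {
  "deltas": [
    [-1, [0, 0, 0.002], [0, 0, 0]],
    [-1, [0, 0, 0.004], [0, 0, 0]],
    [-1, [0, 0, 0.005], [0, 0, 0]],
    [-1, [0, 0, 0.005], [0, 0, 0]],
    [-1, [0, 0, 0.005], [0, 0, 0]]
  ]
}}

```text
clock: 21.37
tcp_pos: [0.5102, -0.0724, 0.0626]
tool_rot: [[-0.324, 0.946, 0.0], [0.946, 0.324, -0.0], [-0.001, 0.0, -1.0]]
contact_force: [-5.0, -1.2, 13.8]
gripper_width: 0.0183
finger_force: 10.0
```

Seated at TCP z 0.0635 with a push of about 12 N, so the right block passes. I release the pin and lift straight up.

{"method": "send_rows", "body": {
  "deltas": [
    [0.2, [0, 0, 0], [0, 0, 0]],
    [0.5, [0, 0, 0], [0, 0, 0]],
    [1, [0, 0, 0], [0, 0, 0]],
    [1, [0, 0, 0], [0, 0, 0]],
    [1, [0, 0, 0], [0, 0, 0]]
  ]
}}

```text
clock: 21.78
tcp_pos: [0.51, -0.0721, 0.0615]
tool_rot: [[-0.324, 0.946, -0.0], [0.946, 0.324, 0.0], [0.0, -0.0, -1.0]]
contact_force: [-0.6, 0.7, -0.4]
gripper_width: 0.0469
finger_force: 0.0
```

{"method": "send_rows", "body": {
  "deltas": [
    [1, [0, 0, -0.08], [0, 0, 0]],
    [1, [0, 0, -0.2], [0, 0, 0]],
    [1, [0, 0, -0.36], [0, 0, 0]],
    [1, [0, 0, -0.52], [0, 0, 0]],
    [1, [0, 0, -0.6], [0, 0, 0]]
  ]
}}

```text
clock: 22.2
tcp_pos: [0.5111, -0.0723, 0.185]
tool_rot: [[-0.324, 0.946, 0.004], [0.946, 0.324, -0.001], [-0.002, 0.003, -1.0]]
contact_force: [0.3, 0.2, 0.5]
gripper_width: 0.0801
finger_force: 0.0
```

```bash
cat > m4.py <<'E'
from h import *
from scipy.spatial.transform import Rotation as Ro
def rect(c,box,z,lo,hi):
    x0,y0,x1,y1=box; im=cv2.resize(c["bgr"][y0:y1,x0:x1],None,fx=8,fy=8,interpolation=cv2.INTER_CUBIC)
    m=cv2.inRange(cv2.cvtColor(im,cv2.COLOR_BGR2HSV),np.array(lo),np.array(hi)); cs,_=cv2.findContours(m,cv2.RETR_EXTERNAL,cv2.CHAIN_APPROX_NONE)
    k=(max(cs,key=cv2.contourArea).reshape(-1,2)+.5)/8-.5+[x0,y0]
    return cv2.minAreaRect(ray(c,k,z)[:,:2].astype(np.float32)*1000),k
t=cam("top"); s=cam("scene")
print("L now",rect(t,(215,200,250,230),.052,(12,25,170),(35,140,255))[0])
t0=np.load("top0.npy",allow_pickle=True).item()
for lo in ((0,0,180),(0,0,165)):
    x0,y0=335,185; g=cv2.inRange(cv2.cvtColor(t0["bgr"][y0:255,x0:400],cv2.COLOR_BGR2HSV),np.array(lo),np.array((180,45,255))); g=cv2.morphologyEx(g,cv2.MORPH_CLOSE,np.ones((5,5)))
    k=max(cv2.findContours(g,0,1)[0],key=cv2.contourArea).reshape(-1,2)+[x0,y0]; print("tray",cv2.minAreaRect(ray(t0,k,.014)[:,:2].astype(np.float32)*1000))
A=cv2.resize(t["bgr"][185:255,210:400],(780,287),interpolation=cv2.INTER_CUBIC); B=cv2.resize(s["bgr"][175:290,200:430],(780,312)[:2],interpolation=cv2.INTER_CUBIC)
cv2.imwrite("pics/after.png",np.vstack([A,B]))
E
python3 m4.py
```

```text
L now ((492.6243591308594, 114.65975189208984), (48.06467056274414, 64.05230712890625), 10.00343132019043)
tray ((478.7024230957031, -333.79376220703125), (134.1154327392578, 149.08609008789062), 79.55973052978516)
tray ((486.1295166015625, -340.35931396484375), (150.66641235351562, 167.80641174316406), 79.49044036865234)
```

View pics/after.png

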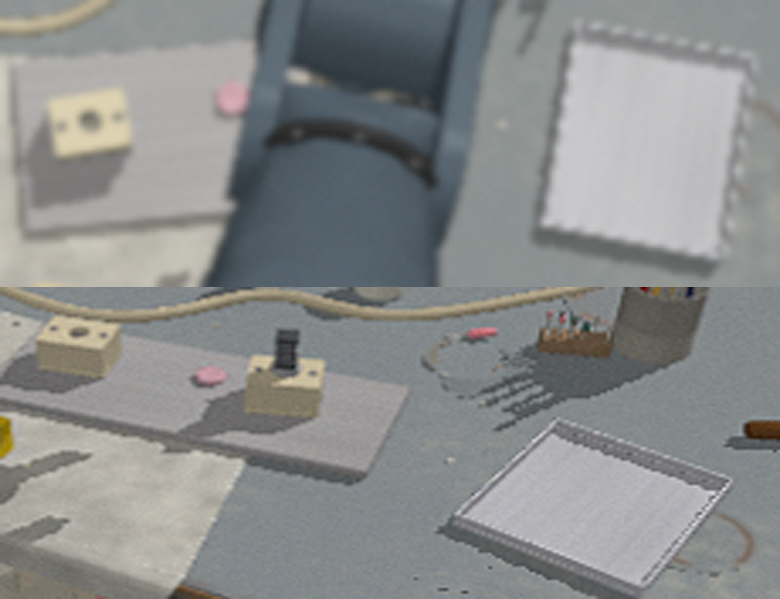

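All is as it should be in this view. The pin stands collar-down in the right block at about (286,360) in the lower panel, the tight left block is clear at (90,120) in the upper panel, and the wheel hasn't moved. The tray outline gives its centre at (0.486, -0.340), and its measured 151 x 168 mm fits the given size. Next I grasp the tight block across its 46 mm width.

{"method": "send_rows", "body": {
  "deltas": [
    [1, [0.16, 0.04, 0], [0, 0, 0.05]],
    [1, [0.34, 0.08, 0], [0, 0, 0.1]],
    [1, [0.52, 0.12, 0], [0, 0, 0.15]],
    [1, [0.7, 0.16, 0], [0, 0, 0.182]],
    [1, [0.88, 0.21, 0.1], [0, 0, 0.182]]
  ],
  "force": 30
}}

```text
clock: 22.72
tcp_pos: [0.4933, 0.1091, 0.1631]
tool_rot: [[-0.184, 0.983, 0.003], [0.983, 0.184, 0.0], [-0.0, 0.003, -1.0]]
contact_force: [1.3, 0.2, 0.9]
gripper_width: 0.0932
finger_force: 0.0
```

```bash
python3 g.py 0.4926 0.115 0.09 10.7
```

```text
shift [0.03  0.001 0.365] turn [ 0.004  0.    -0.002] tcp [0.4933 0.1091 0.1631] t 22.7167
```

{"method": "send_rows", "body": {
  "deltas": [
    [1, [0.03, 0.002, 0.1], [0, 0, 0]],
    [1, [0.03, 0.002, 0.2], [0, 0, 0]],
    [1, [0.03, 0.002, 0.3], [0, 0, 0]],
    [1, [0.03, 0.002, 0.36], [0, 0, 0]],
    [1, [0.03, 0.002, 0.36], [0, 0, 0]]
  ]
}}

```text
clock: 23.13
tcp_pos: [0.4899, 0.1131, 0.0865]
tool_rot: [[-0.186, 0.983, -0.006], [0.983, 0.186, -0.001], [0.0, -0.006, -1.0]]
contact_force: [-0.0, -0.3, -0.9]
gripper_width: 0.093
finger_force: 0.0
```

```bash
python3 g.py 0.4926 0.115 0.020 10.7
```

```text
shift [0.007 0.017 0.332] turn [-0.008 -0.     0.001] tcp [0.4899 0.1131 0.0865] t 23.1333
```

{"method": "send_rows", "body": {
  "deltas": [
    [1, [0.005, 0.003, 0.09], [0, 0, 0]],
    [1, [0.005, 0.003, 0.18], [0, 0, 0]],
    [1, [0.005, 0.003, 0.25], [0, 0, 0]],
    [1, [0.005, 0.003, 0.31], [0, 0, 0]],
    [1, [0.005, 0.003, 0.335], [0, 0, 0]]
  ]
}}

```text
clock: 23.55
tcp_pos: [0.4917, 0.1142, 0.0216]
tool_rot: [[-0.186, 0.983, -0.002], [0.983, 0.186, -0.0], [0.0, -0.002, -1.0]]
contact_force: [-0.4, -1.1, 0.3]
gripper_width: 0.0927
finger_force: 0.0
```

{"method": "send_rows", "body": {
  "deltas": [
    [0.6, [0, 0, 0], [0, 0, 0]],
    [0.4, [0, 0, 0], [0, 0, 0]],
    [0.2, [0, 0, 0], [0, 0, 0]],
    [0.1, [0, 0, 0], [0, 0, 0]],
    [0.05, [0, 0, 0], [0, 0, 0]]
  ]
}}

```text
clock: 23.97
tcp_pos: [0.4929, 0.1145, 0.0236]
tool_rot: [[-0.186, 0.983, 0.001], [0.983, 0.186, 0.0], [-0.0, 0.001, -1.0]]
contact_force: [-0.1, 0.8, -0.4]
gripper_width: 0.0644
finger_force: 0.0
```

{"method": "send_rows", "body": {
  "deltas": [
    [0, [0, 0, 0.01], [0, 0, 0]],
    [-0.1, [0, 0, 0.015], [0, 0, 0]],
    [-0.3, [0, 0, 0.015], [0, 0, 0]],
    [-0.6, [0, 0, 0.015], [0, 0, 0]],
    [-1, [0, 0, 0.015], [0, 0, 0]]
  ]
}}

```text
clock: 24.38
tcp_pos: [0.4923, 0.1144, 0.0198]
tool_rot: [[-0.186, 0.983, -0.0], [0.983, 0.186, -0.0], [0.0, -0.0, -1.0]]
contact_force: [0.8, -0.1, -2.8]
gripper_width: 0.0454
finger_force: 30.0
```

{"method": "send_rows", "body": {
  "deltas": [
    [-1, [0, 0, 0], [0, 0, 0]],
    [-1, [0, 0, 0], [0, 0, 0]],
    [-1, [0, 0, 0], [0, 0, 0]],
    [-1, [0, 0, 0], [0, 0, 0]],
    [-1, [0, 0, 0], [0, 0, 0]]
  ]
}}

```text
clock: 24.8
tcp_pos: [0.4925, 0.1144, 0.02]
tool_rot: [[-0.186, 0.983, 0.0], [0.983, 0.186, 0.0], [0.0, 0.0, -1.0]]
contact_force: [-0.5, 0.2, -3.3]
gripper_width: 0.0454
finger_force: 30.0
```

Gripped at 45.4 mm. I lift high enough to clear the standing pin, then carry the block to the tray.

{"method": "send_rows", "body": {
  "deltas": [
    [-1, [0, 0, -0.04], [0, 0, 0]],
    [-1, [0, 0, -0.12], [0, 0, 0]],
    [-1, [0, 0, -0.26], [0, 0, 0]],
    [-1, [0, 0, -0.42], [0, 0, 0]],
    [-1, [0, 0, -0.58], [0, 0, 0]]
  ]
}}

```text
clock: 25.22
tcp_pos: [0.492, 0.1144, 0.1376]
tool_rot: [[-0.186, 0.983, -0.001], [0.983, 0.186, -0.0], [0.0, -0.001, -1.0]]
contact_force: [0.9, -0.0, -2.1]
gripper_width: 0.0458
finger_force: 30.0
```

{"method": "send_rows", "body": {
  "deltas": [
    [-1, [0, 0, -0.1], [0, 0, 0]],
    [-1, [-0.08, -0.015, -0.15], [0, 0, 0]],
    [-1, [-0.22, -0.045, -0.15], [0, 0, 0]],
    [-1, [-0.38, -0.075, -0.15], [0, 0, 0]],
    [-1, [-0.54, -0.11, -0.15], [0, 0, 0]]
  ]
}}

```text
clock: 25.63
tcp_pos: [0.4908, 0.0032, 0.1669]
tool_rot: [[-0.187, 0.982, 0.001], [0.982, 0.187, -0.0], [-0.0, 0.001, -1.0]]
contact_force: [1.3, -0.2, -2.7]
gripper_width: 0.0459
finger_force: 30.0
```

{"method": "send_rows", "body": {
  "deltas": [
    [-1, [-0.18, -0.035, 0], [0, 0, 0]],
    [-1, [-0.36, -0.07, 0], [0, 0, 0]],
    [-1, [-0.54, -0.11, 0], [0, 0, 0]],
    [-1, [-0.72, -0.145, 0], [0, 0, 0]],
    [-1, [-0.88, -0.18, 0], [0, 0, 0]]
  ]
}}

```text
clock: 26.05
tcp_pos: [0.4879, -0.1776, 0.1667]
tool_rot: [[-0.185, 0.983, 0.001], [0.983, 0.185, -0.0], [-0.0, 0.001, -1.0]]
contact_force: [0.5, 0.7, -3.2]
gripper_width: 0.0459
finger_force: 30.0
```

{"method": "send_rows", "body": {
  "deltas": [
    [-1, [-0.18, -0.035, 0], [0, 0, 0]],
    [-1, [-0.36, -0.07, 0], [0, 0, 0]],
    [-1, [-0.54, -0.11, 0], [0, 0, 0]],
    [-1, [-0.68, -0.14, 0], [0, 0, 0]],
    [-1, [-0.81, -0.164, 0], [0, 0, 0]]
  ]
}}

```text
clock: 26.47
tcp_pos: [0.4855, -0.3427, 0.1665]
tool_rot: [[-0.185, 0.983, 0.0], [0.983, 0.185, -0.0], [-0.0, 0.0, -1.0]]
contact_force: [0.3, -0.7, -3.3]
gripper_width: 0.0458
finger_force: 30.0
```

```bash
python3 g.py 0.486 -0.340 0.06 10.7
```

```text
shift [0.013 0.005 0.533] turn [ 0.     0.    -0.001] tcp [ 0.4855 -0.3427  0.1665] t 26.4667
```

The block is held over the tray's middle. I lower it.

{"method": "send_rows", "body": {
  "deltas": [
    [-1, [0.01, 0.003, 0.12], [0, 0, 0]],
    [-1, [0.01, 0.003, 0.26], [0, 0, 0]],
    [-1, [0.01, 0.003, 0.4], [0, 0, 0]],
    [-1, [0.01, 0.003, 0.52], [0, 0, 0]],
    [-1, [0.01, 0.003, 0.6], [0, 0, 0]]
  ]
}}

```text
clock: 26.88
tcp_pos: [0.4855, -0.338, 0.0441]
tool_rot: [[-0.186, 0.983, -0.002], [0.983, 0.186, 0.002], [0.002, -0.002, -1.0]]
contact_force: [0.1, 0.3, -3.8]
gripper_width: 0.0459
finger_force: 30.0
```

{"method": "send_rows", "body": {
  "deltas": [
    [-1, [0, 0, 0.03], [0, 0, 0]],
    [-1, [0, 0, 0.06], [0, 0, 0]],
    [-1, [0, 0, 0.09], [0, 0, 0]],
    [-1, [0, 0, 0.11], [0, 0, 0]],
    [-1, [0, 0, 0.12], [0, 0, 0]]
  ]
}}

```text
clock: 27.3
tcp_pos: [0.4866, -0.3388, 0.0222]
tool_rot: [[-0.186, 0.983, 0.001], [0.983, 0.186, -0.0], [-0.001, 0.0, -1.0]]
contact_force: [1.1, -0.5, -2.5]
gripper_width: 0.0457
finger_force: 30.0
```

{"method": "send_rows", "body": {
  "deltas": [
    [-1, [0, 0, 0], [0, 0, 0]],
    [-1, [0, 0, 0], [0, 0, 0]],
    [-1, [0, 0, 0], [0, 0, 0]],
    [-1, [0, 0, 0], [0, 0, 0]],
    [-1, [0, 0, 0], [0, 0, 0]]
  ]
}}

```text
clock: 27.72
tcp_pos: [0.4865, -0.3387, 0.0223]
tool_rot: [[-0.186, 0.983, 0.0], [0.983, 0.186, -0.0], [-0.0, 0.0, -1.0]]
contact_force: [0.1, -0.3, -2.7]
gripper_width: 0.0462
finger_force: 30.0
```

{"method": "send_rows", "body": {
  "deltas": [
    [-1, [0, 0, 0.008], [0, 0, 0]],
    [-1, [0, 0, 0.016], [0, 0, 0]],
    [-1, [0, 0, 0.024], [0, 0, 0]],
    [-1, [0, 0, 0.032], [0, 0, 0]],
    [-1, [0, 0, 0.038], [0, 0, 0]]
  ]
}}

```text
clock: 28.13
tcp_pos: [0.4863, -0.3386, 0.0141]
tool_rot: [[-0.186, 0.983, -0.0], [0.983, 0.186, 0.0], [0.0, -0.0, -1.0]]
contact_force: [0.0, -0.5, -2.0]
gripper_width: 0.0461
finger_force: 30.0
```

{"method": "send_rows", "body": {
  "deltas": [
    [-1, [0, 0, 0.002], [0, 0, 0]],
    [-1, [0, 0, 0.004], [0, 0, 0]],
    [-1, [0, 0, 0.006], [0, 0, 0]],
    [-1, [0, 0, 0.007], [0, 0, 0]],
    [-1, [0, 0, 0.008], [0, 0, 0]]
  ]
}}

```text
clock: 28.55
tcp_pos: [0.4865, -0.3386, 0.0128]
tool_rot: [[-0.186, 0.983, 0.0], [0.983, 0.186, -0.0], [-0.0, 0.0, -1.0]]
contact_force: [0.4, -0.3, -2.2]
gripper_width: 0.0459
finger_force: 30.0
```

{"method": "send_rows", "body": {
  "deltas": [
    [-1, [0, 0, 0.001], [0, 0, 0]],
    [-1, [0, 0, 0.002], [0, 0, 0]],
    [-1, [0, 0, 0.003], [0, 0, 0]],
    [-1, [0, 0, 0.004], [0, 0, 0]],
    [-1, [0, 0, 0.005], [0, 0, 0]]
  ]
}}

```text
clock: 28.97
tcp_pos: [0.4864, -0.3386, 0.0118]
tool_rot: [[-0.186, 0.983, 0.0], [0.983, 0.186, -0.0], [-0.0, 0.0, -1.0]]
contact_force: [0.2, 0.2, -3.4]
gripper_width: 0.0456
finger_force: 30.0
```

{"method": "send_rows", "body": {
  "deltas": [
    [-1, [0, 0, 0.001], [0, 0, 0]],
    [-1, [0, 0, 0.002], [0, 0, 0]],
    [-1, [0, 0, 0.003], [0, 0, 0]],
    [-1, [0, 0, 0.004], [0, 0, 0]],
    [-1, [0, 0, 0.005], [0, 0, 0]]
  ]
}}

```text
clock: 29.38
tcp_pos: [0.4864, -0.3386, 0.0108]
tool_rot: [[-0.186, 0.983, 0.0], [0.983, 0.186, -0.0], [-0.0, 0.0, -1.0]]
contact_force: [-1.5, 0.6, 0.5]
gripper_width: 0.0457
finger_force: 30.0
```

{"method": "send_rows", "body": {
  "deltas": [
    [-1, [0, 0, 0.001], [0, 0, 0]],
    [-1, [0, 0, 0.002], [0, 0, 0]],
    [-1, [0, 0, 0.003], [0, 0, 0]],
    [-1, [0, 0, 0.003], [0, 0, 0]],
    [-1, [0, 0, 0.003], [0, 0, 0]]
  ]
}}

```text
clock: 29.8
tcp_pos: [0.4864, -0.3386, 0.0108]
tool_rot: [[-0.186, 0.983, -0.0], [0.983, 0.186, -0.0], [-0.0, -0.0, -1.0]]
contact_force: [-2.1, 2.0, 6.2]
gripper_width: 0.0459
finger_force: 30.0
```

The block is down on the tray floor. I open the fingers, lift and back away.

{"method": "send_rows", "body": {
  "deltas": [
    [0.05, [0, 0, -0.002], [0, 0, 0]],
    [0.2, [0, 0, -0.002], [0, 0, 0]],
    [0.4, [0, 0, -0.002], [0, 0, 0]],
    [0.6, [0, 0, -0.002], [0, 0, 0]],
    [0.6, [0, 0, -0.002], [0, 0, 0]]
  ]
}}

```text
clock: 30.22
tcp_pos: [0.4865, -0.3387, 0.0106]
tool_rot: [[-0.186, 0.983, 0.0], [0.983, 0.186, -0.0], [-0.0, 0.0, -1.0]]
contact_force: [-0.6, -0.2, -0.4]
gripper_width: 0.0707
finger_force: 0.0
```

{"method": "send_rows", "body": {
  "deltas": [
    [0.6, [0, 0, -0.03], [0, 0, 0]],
    [0.6, [0, 0, -0.1], [0, 0, 0]],
    [0.6, [0, 0, -0.22], [0, 0, 0]],
    [0.6, [0, 0, -0.38], [0, 0, 0]],
    [0.6, [0, 0, -0.54], [0, 0, 0]]
  ]
}}

```text
clock: 30.63
tcp_pos: [0.486, -0.3383, 0.1198]
tool_rot: [[-0.186, 0.983, -0.001], [0.983, 0.186, 0.001], [0.001, -0.001, -1.0]]
contact_force: [-0.2, 0.4, 0.7]
gripper_width: 0.0743
finger_force: 0.0
```

{"method": "send_rows", "body": {
  "deltas": [
    [0.6, [0, -0.15, -0.1], [0, 0, 0]],
    [0.6, [0, -0.3, -0.2], [0, 0, 0]],
    [0.6, [0, -0.45, -0.2], [0, 0, 0]],
    [0.6, [0, -0.6, -0.2], [0, 0, 0]],
    [0.6, [0, -0.75, -0.2], [0, 0, 0]]
  ]
}}

```text
clock: 31.05
tcp_pos: [0.3378, -0.3666, 0.1594]
tool_rot: [[-0.186, 0.983, 0.001], [0.983, 0.186, -0.001], [-0.001, 0.001, -1.0]]
contact_force: [0.5, -0.7, 0.0]
gripper_width: 0.0747
finger_force: 0.0
```

Run:
```python
from h import *
t=cam("top"); s=cam("scene"); print(arm.state()["tcp_pos"],arm.state()["gripper_width"],arm.state()["clock"])
def f(c,box,z,lo,hi,nm):
    x0,y0,x1,y1=box; im=cv2.resize(c["bgr"][y0:y1,x0:x1],None,fx=8,fy=8,interpolation=cv2.INTER_CUBIC)
    m=cv2.inRange(cv2.cvtColor(im,cv2.COLOR_BGR2HSV),np.array(lo),np.array(hi)); cs=cv2.findContours(m,0,1)[0]
    if not cs: return print(nm,"none")
    k=(max(cs,key=cv2.contourArea).reshape(-1,2)+.5)/8-.5+[x0,y0]; P=ray(c,k,z)[:,:2].astype(np.float32)*1000
    print(nm,"px",k.min(0).round(1),k.max(0).round(1),[np.round(v,1) for v in cv2.minAreaRect(P)])
pale=((12,28,150),(35,140,255))
f(t,(345,190,395,250),.043,*pale,"tight top"); f(s,(335,220,415,285),.043,*pale,"tight scene")
f(t,(270,195,305,225),.052,*pale,"good top"); f(s,(265,190,305,225),.052,*pale,"good scene")
f(t,(258,203,274,216),.019,(150,30,100),(180,255,255),"wheel"); t0=np.load("top0.npy",allow_pickle=True).item(); f(t0,(258,203,274,216),.019,(150,30,100),(180,255,255),"wheel0")
f(s,(265,175,305,212),.098,(0,0,0),(180,110,75),"grip scene"); print("expected grip",proj(s,[[.51,-.072,.058],[.51,-.072,.098]]).round(1))
```

```text
[ 0.3361564  -0.36683119  0.15913337] 0.07459797396323233 31.15
tight top px [358.3 208.9] [379.4 225.7] [array([ 487.1, -336.7]), array([48.5, 63.6]), np.float64(11.4)]
tight scene px [362.1 234.4] [409.3 265.2] [array([ 462.4, -368. ]), array([102. , 110.2]), np.float64(10.6)]
good top px [277.2 200.3] [299.2 217.1] [array([508.5, -70.3]), array([50. , 64.5]), np.float64(18.1)]
good scene px [272.1 199.7] [295.2 222.8] [array([483.7, -81.8]), array([93.6, 62.5]), np.float64(19.1)]
wheel px [262.1 204.4] [270.2 212.6] [array([516.2,   0.8]), array([26. , 27.3]), np.float64(45.6)]
wheel0 px [262.2 204.4] [270.2 212.6] [array([516.1,   0.7]), array([26.3, 26.7]), np.float64(45.3)]
grip scene px [280.8 193.4] [286.9 204.9] [array([476.6, -85.2]), array([49.1, 14.7]), np.float64(21.9)]
expected grip [[284.  202.7]
 [284.5 191. ]]
```

The block lies upright at (0.487, -0.337) in the tray, the pin stands home in the good block, and the wheel is where it was. I hand the job in.

```bash
python3 -c "
from station import arm; print(arm.close_job())"
```

```text
the job is handed in; nothing more can be done
None
```

The left block was tight: the pin stopped solid in it under about 11 N, roughly 13 mm short of home. It now lies upright in the tray, the go pin stands fully home in the right block on the slab, and the job is handed in; the close call returned no verdict.

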